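# Lay out the bench for a titration

## Task

Lay out the bench for a titration: stand the grey-filled conical flask in the middle of the stirrer's white plate, the small amber bottle in the middle of the front ring (the one nearer the robot) of the blue pad, and the white rinse bottle behind it in the middle of the rear ring. Stand the small teal vial on the bench midway between the stirrer's plate and the front ring, in line with the two. Leave everything upright, and leave the pale flask and the timer where they are.

Things in the scene. Friction and masses are not known exactly. Their poses are not given: they have to be found in the camera images.
- flask_c (a point): Centre (52.5 mm above the base) of the loose conical flask with dark grey contents: 105 mm tall, base 68 mm wide (about 61 mm where it stands), round neck 27 to 30 mm in diameter from 50 to 105 mm above its base, to be held there; 90 g. z axis up when it stands.
- amber_c (a point): Centre (70.5 mm above the base) of the loose small amber bottle with a pale stopper: 141 mm tall, body 53 mm in diameter up to 94 mm, above that the neck and stopper, 33 mm in diameter, up to 141 mm; about 0.5 kg. z axis up when it stands.
- rinse_c (a point): Centre (77 mm above the base) of the loose white plastic rinse bottle: 154 mm tall, body 68 mm in diameter up to 112 mm, above that neck and cap, 35 mm in diameter, up to 154 mm; about 0.22 kg. z axis up when it stands.
- vial_c (a point): Centre (30 mm above the base) of the loose vial with teal contents and a white cap: an upright cylinder 27 mm in diameter and 60 mm tall, 18 g. z axis up when it stands.
- plate (a point): Centre of the top of the round white plate (110 mm across, level, 55 mm above the bench) of the magnetic stirrer, a grey box 120 mm wide, 130 mm deep, fixed to the bench. x axis points to its back, away from the robot (within 0.15 rad), y to its left. The pad's front ring lies about 280 mm away, left or right, along y. The vial's place: on the bench half-way between this centre and the front ring's.
- front_ring (a point): Centre of the front one (nearer the robot) of the two white rings printed on the dark blue pad, on its top face, 3 mm above the bench. The pad is fixed, 104 mm wide, 205 mm deep, 3 mm thick; this ring is 72 mm in diameter. x axis level, towards the rear ring.
- rear_ring (a point): Centre of the rear ring on the dark blue pad, 84 mm in diameter, 105 mm behind the front ring (away from the robot), 3 mm above the bench.
- pale_flask: Bystander, loose: a conical flask with almost colourless contents, 118 mm tall, 69 mm wide, behind the work. Origin at the centre of its underside.
- timer: Bystander, loose: a small white lab timer with a display and three buttons, 24 mm deep, 64 mm wide, 52 mm tall, standing in front of the work. Origin at the centre of its underside.
There are look-alikes about, which are no part of the job. Leave any red look-alike of the part that bears flask_c alone.

How it is judged:
By the outcome, as a careful person would: the job done as asked, in the order asked, and still so for the second after the job is handed in, with the robot touching nothing.
It also fails if it takes over 118 s, if anything falls off the work surface, if the arm or the gripper's body presses on something with over 40 N, if the wrist force passes 120 N, or if a joint passes its speed limit or range.

## Robot

A 6-joint arm with a two-finger parallel gripper is mounted at the origin on a cart in front of the work surface, level with it; the furniture and walls round the work are solid. World frame = base frame: x ahead of the robot, y to its left, z up, the work surface at z = 0. Lengths are in m, angles in rad, forces in N, time in s.
With the tool pointing down it reaches from about 0.325 to 0.775 m from the base axis. Payload 5.5 kg.
Tool frame: the origin (TCP) lies at the very end of the fingers, on their centre line; the grasp point (between the pads) lies 19 mm behind it (robot.grip_point_offset is the z of the grasp point in the tool frame, in m); z points along the fingers, y is the direction in which the jaws open and shut (so a half turn about z gives the same grasp; the last joint's range is limited). The gripper opens to 88 mm and grips with 3 to 60 N. Pads are 20 mm wide; open, the fingers measure 115 mm over their backs; the gripper's body (75 mm by 178 mm) begins 61 mm behind the grasp point.
Start: joints at [1.192, 0.091, 1.231, -0, 1.82, -0.057], TCP at [0.19, 0.569, 0.223] pointing down, gripper open.
Joint ranges: [-2.87, 2.87], [-0.86, 2.18], [0.17, 2.46], [-1.51, 4.65], [0.06, 2.69], [-2.65, 2.65]. Speed limits (rad/s): [2.57, 2.57, 3.01, 3.14, 3.14, 3.14].

## Interface

Orientations are given as [roll, pitch, yaw] about the fixed x, y, z axes, in that order (R = Rz(yaw) Ry(pitch) Rx(roll)).
In Python, from cell import status, imaging, ticket, robot gives the robot as it stands.
- The arm moves only by the tool arm_command, never from a script. Its argument "increments" is one flat list of numbers, 6 for each row, row after row: the shift along the tool's x, y, z scaled (see below), then the turn, a rotation vector about the tool's x, y, z scaled (see below). In form: [tx, ty, tz, ax, ay, az, tx, ty, tz, ax, ay, az, ...]. A call has 1 to 8 rows; each row shifts and turns the commanded pose from where the row before left it, along the tool's axes as they then stand; what a row does not reach is not made up. The controller multiplies each number of a shift by 0.025 m and each number of a turn by 0.15 rad. A row lasts 1/10 s, in which the tool goes at most 50 mm and 8.59 degrees, less where a joint would pass 70% of its speed; a pose out of reach is approached as far as the arm can. A call with a number of a shift or a turn outside -1 to 1 is refused whole. A call with a gripper value outside its range is refused whole. "fingers" is the closure, from -1 (fully open) to 1 (shut), set as the call begins (left out, the last holds). The fingers move at their own pace and stop on an object; the grip force is fixed at half the most. Time passes only in rows, so rows that do not move let the fingers close. It gives the time, the measured TCP pose, the force and the opening at its end, in the units of the state.
- status.observe(): the state, without advancing time (a new reading comes with each control period).
- imaging.read_camera(name): name is "scene" or "top" or "wrist"; returns (picture, depth): 420x560x3 uint8, blue, green, red; 420x560 float32, m along the optical axis (not along the pixel's ray), 0 where there is no reading.
- imaging.camera_model(name): a dict with "vertical_fov" (degrees; the focal length in pixels is half the picture's height over the tangent of half this angle, whatever the lens; pixels are square), "cx", "cy" (the principal point, pixels), "dist" ([k1, k2, p1, p2, k3] as OpenCV has them; the pictures are not rectified), "cam_to_world" (4x4, takes a point from camera to world coordinates); the wrist camera has in their place "mount" (4x4, takes a point from camera to tool coordinates, whose origin is the TCP and whose axes are the flange's). Camera axes: x right, y up, looking along -z (the intrinsics and any distortion apply to the point x, -y, -z); pixel columns grow to the right and rows downward; lengths in m; the calibration is good to about 2 mm. A picture is of the moment at which its call begins: read the wrist's pose just before it. camera_model takes no time and is no camera call.
- ticket.hand_in(): hands the job in, once; it reports no verdict.
The state is a dict: "t": time; "joint_pos": joint angles; "dq": joint speeds; "effort": joint torques, N m; "eef_pos": TCP position; "orientation": TCP orientation; "force": force on the tool from outside, world axes, zero at the start; "wrist_torque": the same for the moment, N m; "gripper_width": finger opening in m.
Only numpy, scipy, OpenCV 4.12 (cv2) and the standard library are available. Lean on these libraries where they do the work, as an engineer would, in place of code of your own. Each camera call takes 0.05 s, during which the arm holds its last target.

## Working session

There is one attempt and no reset: what is moved stays moved. The work goes in short steps, Python scripts to look and compute and a tool call to move; the robot and the scene stay as the last step left them, time stands still between calls to the robot, and variables do not carry over. Pictures are saved under pics/ and viewed, and the job is handed in when it is done.

Besides the shell and the picture viewer there is one more tool, called after "Call:" as a command line: name --argument value ..., lists and objects as JSON in quotes. arm_command: Moves the arm, as the interface text tells. Shifts and turns lie within -1 to 1; 1 stands for 0.025 m of shift or 0.15 rad of turn. Its arguments: {"type":"object","properties":{"increments":{"type":"array"},"fingers":{"type":"number"}},"required":["increments"]}

```bash
ls; mkdir -p pics; python3 - <<'E'
from cell import status, imaging, ticket, robot
import cv2
print(status.observe())
for n in ["scene","top","wrist"]:
    p,d=imaging.read_camera(n); cv2.imwrite(f"pics/{n}0.png",p)
    import numpy as np; np.save(f"{n}0.npy",d)
    print(n,imaging.camera_model(n))
print([a for a in dir(robot) if a[0]!='_'],robot.grip_point_offset)
E
```

```text
pics
{'t': 0.0, 'joint_pos': array([ 1.19230200e+00,  9.18625744e-02,  1.23191938e+00, -1.68232137e-05,
        1.81977472e+00, -5.66802207e-02]), 'dq': array([ 5.00276698e-05, -1.94517538e-03,  1.22924457e-04, -3.42582167e-04,
       -5.34107416e-04, -1.27377314e-03]), 'effort': array([-3.59020487e-04, -4.46467173e+01, -4.06432378e+01,  6.97296672e-02,
        2.97121808e-02, -1.46343255e-04]), 'eef_pos': array([0.18965718, 0.56891894, 0.22148574]), 'orientation': array([-3.13963087e+00, -9.49747946e-05,  2.81977432e+00]), 'force': array([ 0.09673682, -0.85788773, -0.58211595]), 'wrist_torque': array([-0.00362081, -0.00460733,  0.05673888]), 'gripper_width': 0.08814534874871452}
scene {'vertical_fov': 51.93054798098666, 'cx': 279.4318270880149, 'cy': 206.0079251645086, 'dist': array([-0.02327432,  0.        ,  0.        ,  0.        ,  0.        ]), 'cam_to_world': array([[ 0.73497899,  0.49070917, -0.46798547,  0.05467107],
       [-0.67785744,  0.51362653, -0.52602003, -0.61815599],
       [-0.0177531 ,  0.7038411 ,  0.71013557,  0.84220757],
       [ 0.        ,  0.        ,  0. 
[... 331 characters left out ...]
61],
       [ 0.00987585,  0.13523967,  0.9907637 ,  1.38976528],
       [ 0.        ,  0.        ,  0.        ,  1.        ]])}
wrist {'vertical_fov': 62.712721571693315, 'cx': 283.1392810125898, 'cy': 210.33367155753837, 'dist': array([-0.04273303,  0.        ,  0.        ,  0.        ,  0.        ]), 'mount': array([[ 5.41437954e-04,  9.69445931e-01,  2.45304490e-01,
         6.77337519e-02],
       [ 9.99999810e-01, -4.52732511e-04, -4.18003602e-04,
        -6.66956721e-05],
       [-2.94174574e-04,  2.45304670e-01, -9.69445993e-01,
        -1.62561308e-01],
       [ 0.00000000e+00,  0.00000000e+00,  0.00000000e+00,
         1.00000000e+00]])}
['Unreachable', 'grip_point_offset'] -0.0187
```

View pics/top0.png

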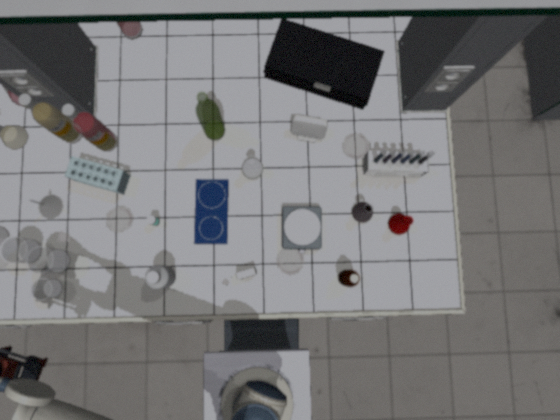

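View pics/scene0.png

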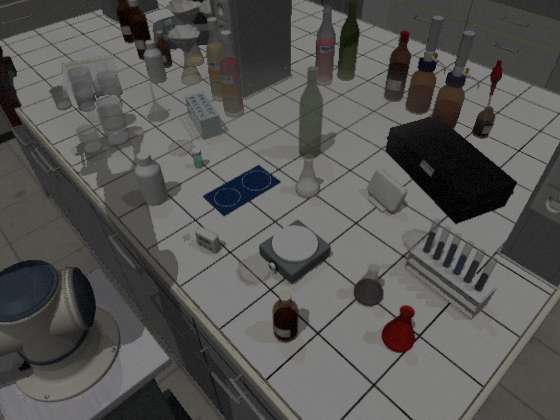

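```bash
cat > h.py <<'E'
from cell import status, imaging, ticket, robot
import cv2, numpy as np
from scipy.spatial.transform import Rotation as R
def K(m):
    f=210/np.tan(np.radians(m["vertical_fov"]/2)); return np.array([[f,0,m["cx"]],[0,f,m["cy"]],[0,0,1]])
def pose(m,s=None):
    if "cam_to_world" in m: return m["cam_to_world"]
    s=s or status.observe(); T=np.eye(4); T[:3,:3]=R.from_euler('xyz',s["orientation"]).as_matrix(); T[:3,3]=s["eef_pos"]
    return T@m["mount"]
def ray(n,px,s=None):
    m=imaging.camera_model(n); T=pose(m,s)
    u=cv2.undistortPoints(np.array([[px]],float),K(m),m["dist"])[0,0]
    return T[:3,3], T[:3,:3]@np.array([u[0],-u[1],-1])
def atz(n,px,z,s=None):
    o,d=ray(n,px,s); return o+d*(z-o[2])/d[2]
def proj(n,P,s=None):
    m=imaging.camera_model(n); T=np.linalg.inv(pose(m,s)); p=T[:3,:3]@np.asarray(P,float)+T[:3,3]
    return cv2.projectPoints(np.array([[p[0],-p[1],-p[2]]]),np.zeros(3),np.zeros(3),K(m),m["dist"])[0][0,0]
def crop(src,x0,y0,x1,y1,k,out):
    p=cv2.imread(src) if isinstance(src,str) else src
    c=cv2.resize(p[y0:y1,x0:x1],None,fx=k,fy=k,interpolation=cv2.INTER_CUBIC)
    c=cv2.convertScaleAbs(c,alpha=1.5)
    for x in range((x0+19)//20*20,x1,20): cv2.putText(c,str(x),((x-x0)*k,10),0,.35,(0,0,255)); cv2.line(c,((x-x0)*k,12),((x-x0)*k,18),(0,0,255))
    for y in range((y0+19)//20*20,y1,20): cv2.putText(c,str(y),(0,(y-y0)*k+4),0,.35,(0,0,255)); cv2.line(c,(24,(y-y0)*k),(30,(y-y0)*k),(0,0,255))
    cv2.imwrite(out,c)
E
python3 - <<'E'
from h import *
crop("pics/top0.png",270,140,430,300,5-1,"pics/t_r.png")
crop("pics/top0.png",100,140,300,300,4,"pics/t_l.png")
crop("pics/scene0.png",230,200,430,350,4,"pics/s_r.png")
crop("pics/scene0.png",40,20,240,170,4,"pics/s_l.png")
crop("pics/scene0.png",100,120,300,270,4,"pics/s_m.png")
E
```

```text
(no output)
```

View pics/t_r.png

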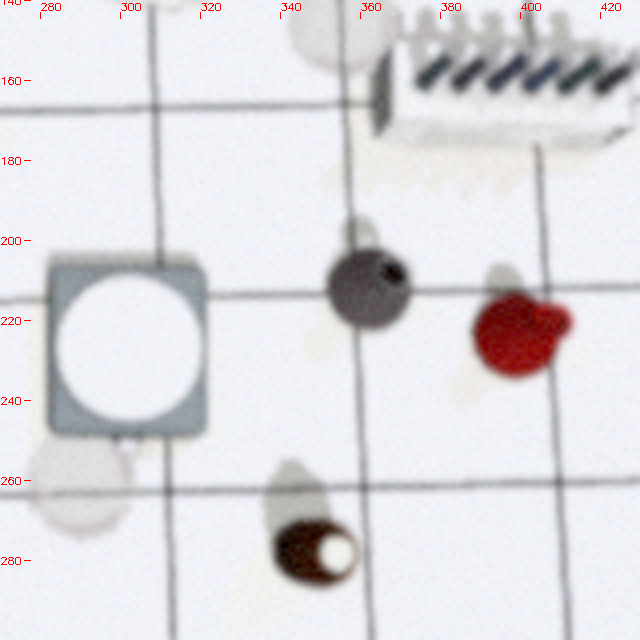

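View pics/t_l.png

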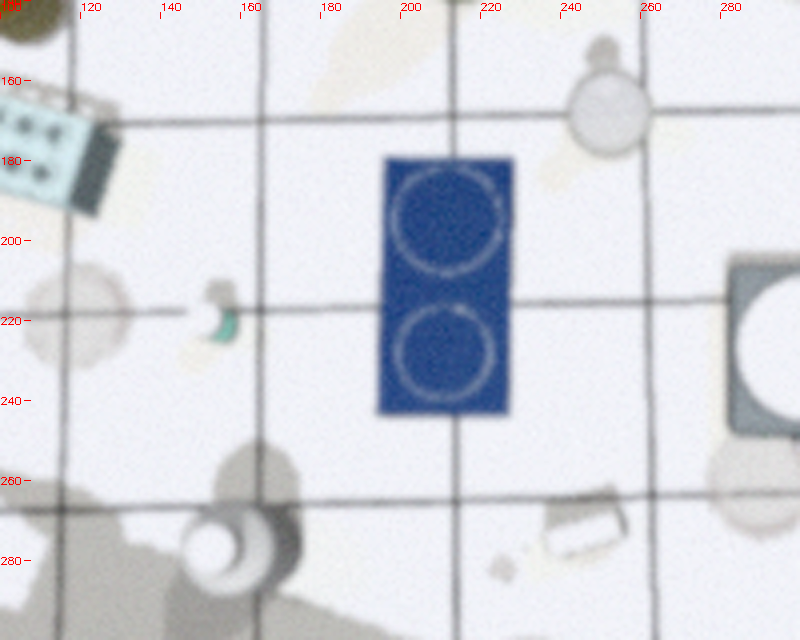

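View pics/s_r.png

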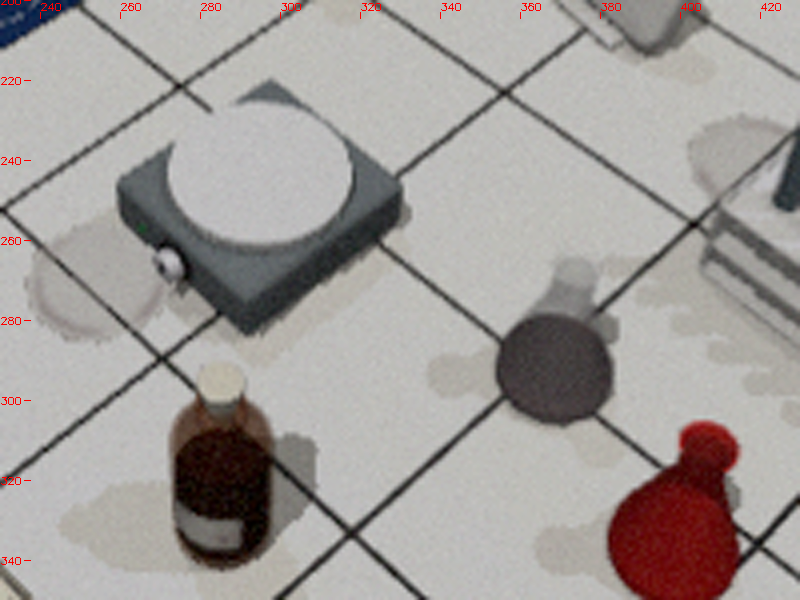

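View pics/s_l.png

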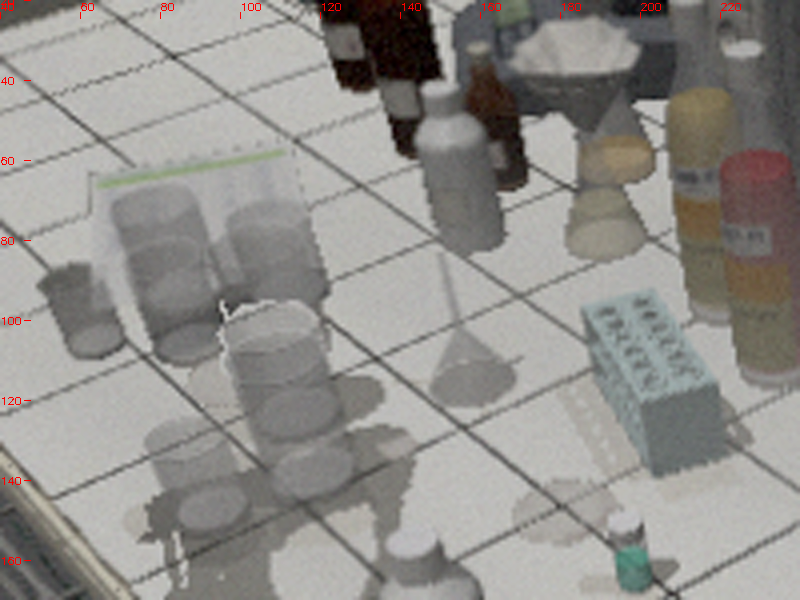

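View pics/s_m.png

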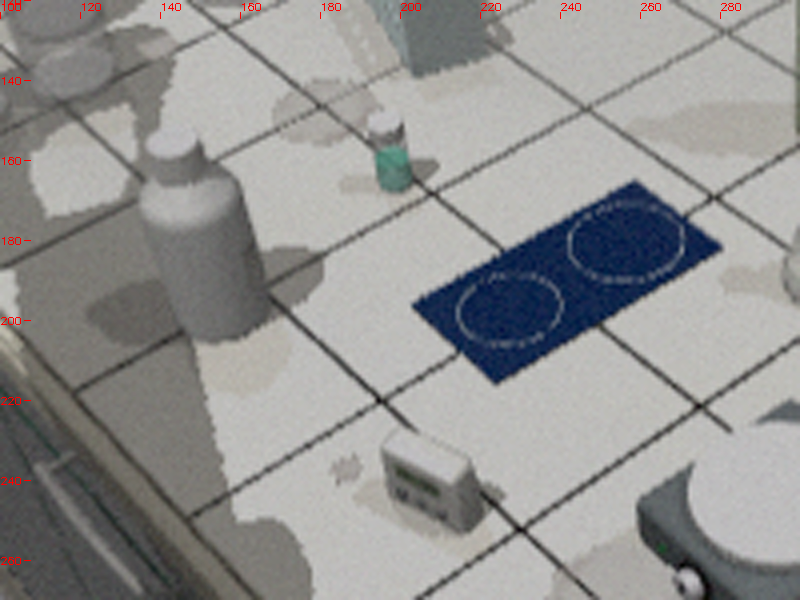

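```bash
python3 - <<'E'
from h import *
np.set_printoptions(precision=4,suppress=True)
T=dict(plate=((302,227),.055),front=((211,228),.003),rear=((211.3,194.3),.003),flaskmouth=((367.5,208.5),.105),amber=((353.7,278),.141),rinse=((152,276.5),.154),vial=((151,219.5),.06),pale=((252.5,168),.03),timer=((246,274),.052),red=((410,220),.105))
S=dict(plate=((295,243),.055),front=((227,197),.003),rear=((256,180),.003),flaskmouth=((373,266),.105),amber=((285,294),.141),rinse=((143,154.5),.154),vial=((197,149.5),.06))
for k,(p,z) in T.items():
    print(k,atz("top",p,z), atz("scene",*S[k]) if k in S else "")
d=np.load("top0.npy")
m=imaging.camera_model("top")
for px in [(302,227),(352,278),(152,276),(290,260),(120,218),(367,208),(362,214),(226,282),(151,219)]:
    o,r=ray("top",px); print(px, o+r*d[px[1],px[0]])
E
```

```text
plate [ 0.5166 -0.1489  0.055 ] [ 0.5165 -0.1512  0.055 ]
front [0.5251 0.1299 0.003 ] [0.5254 0.1314 0.003 ]
rear [0.6313 0.1284 0.003 ] [0.6307 0.1293 0.003 ]
flaskmouth [ 0.5613 -0.3371  0.105 ] [ 0.5624 -0.3393  0.105 ]
amber [ 0.3633 -0.2805  0.141 ] [ 0.3644 -0.2796  0.141 ]
rinse [0.3806 0.2723 0.154 ] [0.3805 0.2724 0.154 ]
vial [0.5488 0.3014 0.06  ] [0.5534 0.3025 0.06  ]
pale [ 0.7065 -0.0031  0.03  ] 
timer [0.3812 0.0211 0.052 ] 
red [ 0.5249 -0.4589  0.105 ] 
(302, 227) [ 0.5169 -0.1491  0.0521]
(352, 278) [ 0.3634 -0.2761  0.1395]
(152, 276) [0.382  0.2721 0.1546]
(290, 260) [ 0.4206 -0.1128  0.0002]
(120, 218) [ 0.5638  0.4152 -0.0051]
(367, 208) [ 0.575  -0.3556  0.0173]
(362, 214) [ 0.5511 -0.3297  0.0612]
(226, 282) [ 0.3582  0.0853 -0.0002]
(151, 219) [0.55   0.3007 0.0628]
```

Call:
arm_command --increments '[0,0,0,0,0,-0.7,0,0,0,0,0,-0.7,0,0,0,0,0,-0.75,-0.5,-1,0,0,0,0,-0.5,-1,0,0,0,0,-0.5,-1,0,0,0,0,-0.5,-1,0,0,0,0,-0.5,-1,0,0,0,0]' --fingers -1

```text
t: 0.95
eef_pos: [0.2526, 0.4431, 0.2222]
orientation: [-3.141, -0.0, -3.141]
force: [-0.5, 0.4, 0.8]
gripper_width: 0.0878
```

Call:
arm_command --increments '[-0.5,-1,0,0,0,0,-0.5,-1,0,0,0,0,-0.5,-1,0,0,0,0,-0.5,-1,0,0,0,0,-0.5,-1,0,0,0,0,-0.5,-1,0,0,0,0,-0.5,-1,0,0,0,0,-0.5,-1,0,0,0,0]'

```text
t: 1.75
eef_pos: [0.3527, 0.2432, 0.2224]
orientation: [-3.141, -0.0, -3.141]
force: [0.5, 0.9, 0.5]
gripper_width: 0.0882
```

Call:
arm_command --increments '[-0.5,-1,0,0,0,0,-0.5,-1,0,0,0,0,-0.5,-1,0,0,0,0,-0.5,-1,0,0,0,0,-0.5,-1,0,0,0,0,-0.5,-1,0,0,0,0,-0.5,-1,0,0,0,0,-0.5,-1,0,0,0,0]'

```text
t: 2.55
eef_pos: [0.4529, 0.0433, 0.2224]
orientation: [3.142, -0.0, -3.141]
force: [0.6, 1.1, 0.5]
gripper_width: 0.0881
```

Call:
arm_command --increments '[-0.5,-1,0,0,0,0,-0.5,-1,0,0,0,0,-0.5,-1,0,0,0,0,-0.5,-1,0,0,0,0,-0.5,-1,0,0,0,0,-0.5,-1,0,0,0,0,-0.5,-1,0,0,0,0,-0.5,-1,0,0,0,0]'

```text
t: 3.35
eef_pos: [0.5531, -0.1566, 0.2222]
orientation: [3.141, -0.001, -3.141]
force: [0.3, -0.2, -0.7]
gripper_width: 0.088
```

Call:
arm_command --increments '[-0.04,-1,0,0,0,0,-0.04,-1,0,0,0,0,-0.04,-1,0,0,0,0,-0.04,-1,0,0,0,0,-0.04,-1,0,0,0,0,-0.04,-1,0,0,0,0,-0.04,-1,0,0,0,0,-0.04,-0.25,0,0,0,0]'

```text
t: 4.15
eef_pos: [0.5603, -0.3389, 0.2214]
orientation: [3.141, -0.002, 3.14]
force: [-0.4, 0.4, -0.8]
gripper_width: 0.088
```

```bash
python3 - <<'E'
from h import *
s=status.observe(); p,d=imaging.read_camera("wrist"); cv2.imwrite("pics/w1.png",p)
q=p.copy()
for P in [(.562,-.338,.105),(.562,-.338,0)]: print(proj("wrist",P,s))
E
```

```text
[283.6620506  209.14398622]
[283.46586973 186.79926897]
```

View pics/w1.png

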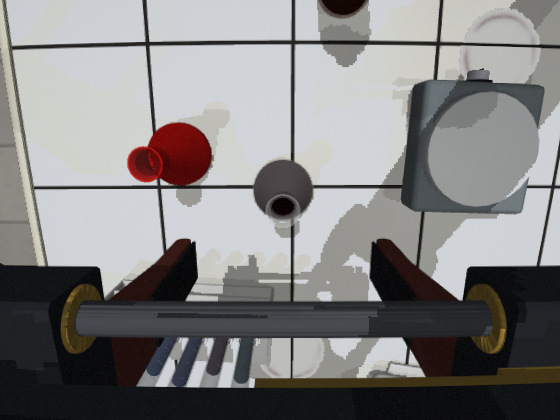

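Call:
arm_command --increments '[-0.06,0.03,0.9,0,0,0,0,0,0.9,0,0,0,0,0,0.9,0,0,0,0,0,0.9,0,0,0,0,0,0.9,0,0,0,0,0,0.9,0,0,0,0,0,0.6,0,0,0,0,0,0.4,0,0,0]'

```text
t: 5.0
eef_pos: [0.5622, -0.3348, 0.0612]
orientation: [3.14, -0.001, -3.14]
force: [-0.4, -0.5, 0.5]
gripper_width: 0.0879
```

Call:
arm_command --increments '[0,0,0,0,0,0,0,0,0,0,0,0,0,0,0,0,0,0,0,0,0,0,0,0,0,0,0,0,0,0,0,0,0,0,0,0,0,0,0,0,0,0]' --fingers 1

```text
t: 5.7
eef_pos: [0.5624, -0.3361, 0.0628]
orientation: [-3.141, 0.0, -3.141]
force: [-0.6, -1.1, -0.1]
gripper_width: 0.0357
```

Call:
arm_command --increments '[0,0,0,0,0,0,0,0,0,0,0,0,0,0,0,0,0,0]'

```text
t: 6.0
eef_pos: [0.5623, -0.336, 0.0625]
orientation: [3.141, -0.0, -3.141]
force: [-0.6, 0.1, -0.5]
gripper_width: 0.0297
```

Call:
arm_command --increments '[0,0,0,0,0,0,0,0,-0.4,0,0,0,0,0,-0.8,0,0,0,0,0,-1,0,0,0,0,0,-1,0,0,0,0,0,-1,0,0,0,0,0,-0.6,0,0,0]'

```text
t: 6.7
eef_pos: [0.5629, -0.3363, 0.1862]
orientation: [-3.14, 0.003, -3.141]
force: [0.2, -1.1, -1.0]
gripper_width: 0.0298
```

```bash
python3 - <<'E'
from h import *
s=status.observe(); print(s["eef_pos"],s["gripper_width"],s["force"]); p,d=imaging.read_camera("wrist"); cv2.imwrite("pics/w2.png",p)
p,d=imaging.read_camera("scene"); cv2.imwrite("pics/sc2.png",p)
E
```

```text
[ 0.56291536 -0.33634121  0.18616175] 0.029804544422045977 [ 0.24265579 -1.09975723 -1.04028139]
```

View pics/w2.png

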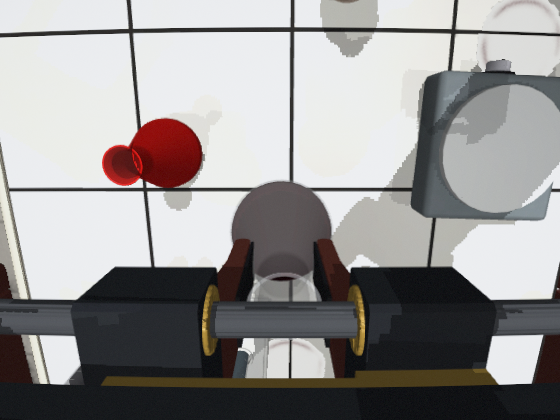

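View pics/sc2.png

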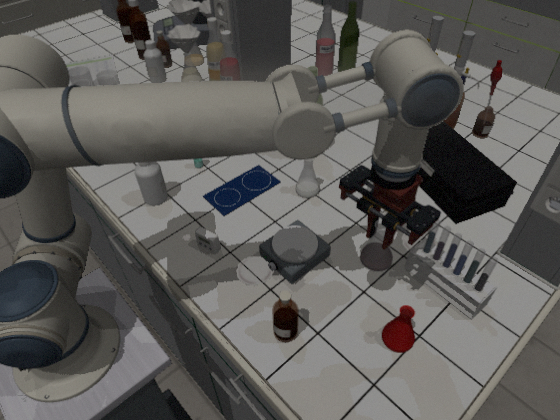

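```bash
python3 - <<'E'
from h import *
s=status.observe(); p=cv2.imread("pics/w2.png")
crop(p,410,70,560,220,4,"pics/w2c.png")
x,y,z=s["eef_pos"]; zb=z-.0615
for dx in (-.034,-.0305): print(proj("wrist",(x+dx,y,zb+.004),s))
for P in [(.5166,-.150,.055),(.5166-.055,-.15,.055),(.5166+.055,-.15,.055),(.5166,-.095,.055),(.5166,-.205,.055)]: print(proj("wrist",P,s))
E
```

```text
[282.8832257  176.79125431]
[282.87731511 182.17243001]
[501.2629103  149.58368638]
[510.66605397  82.09853772]
[491.92225713 211.75225514]
[562.18787694 150.42531027]
[438.32635793 148.93263587]
```

View pics/w2c.png

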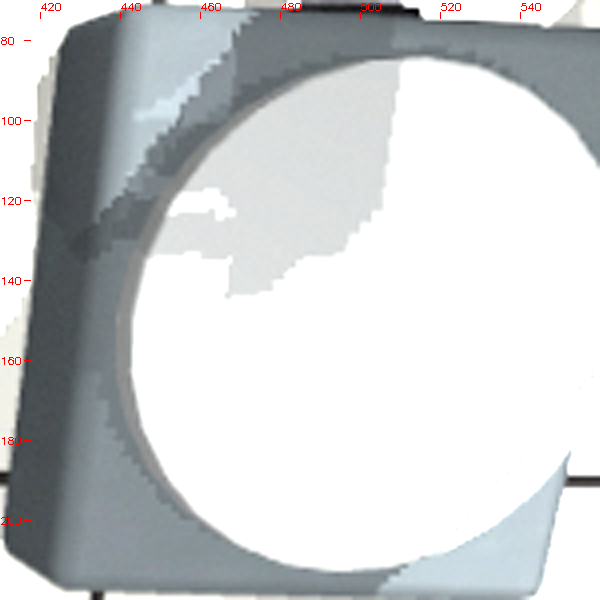

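Call:
arm_command --increments '[0.23,0.5,0,0,0,0,0.23,1,0,0,0,0,0.23,1,0,0,0,0,0.23,1,0,0,0,0,0.23,1,0,0,0,0,0.23,1,0,0,0,0,0.23,1,0,0,0,0,0.23,1,0,0,0,0]'

```text
t: 7.6
eef_pos: [0.5154, -0.1474, 0.1808]
orientation: [3.141, -0.002, -3.141]
force: [-0.6, 1.5, -0.4]
gripper_width: 0.0295
```

Call:
arm_command --increments '[0,0,0,0,0,0]'

```text
t: 7.7
eef_pos: [0.5156, -0.146, 0.1815]
orientation: [3.14, -0.002, -3.138]
force: [0.3, 0.0, -1.5]
gripper_width: 0.0295
```

```bash
python3 - <<'E'
from h import *
s=status.observe(); print(s["eef_pos"]); p,d=imaging.read_camera("wrist"); crop(p,150,0,450,280,2,"pics/w3.png")
p,d=imaging.read_camera("top"); crop(p,260,180,350,270,6,"pics/t3.png")
for P in [(.517,-.1485,.055),(.517-.055,-.1485,.055),(.517,-.095+.0015,.055),(.517,-.2035,.055)]: print(proj("wrist",P,s))
E
```

```text
[ 0.51556734 -0.14596557  0.18146883]
[279.5011063  206.00618239]
[279.61203911 141.14657089]
[343.16923901 206.24191878]
[215.80020075 205.78295768]
```

View pics/w3.png

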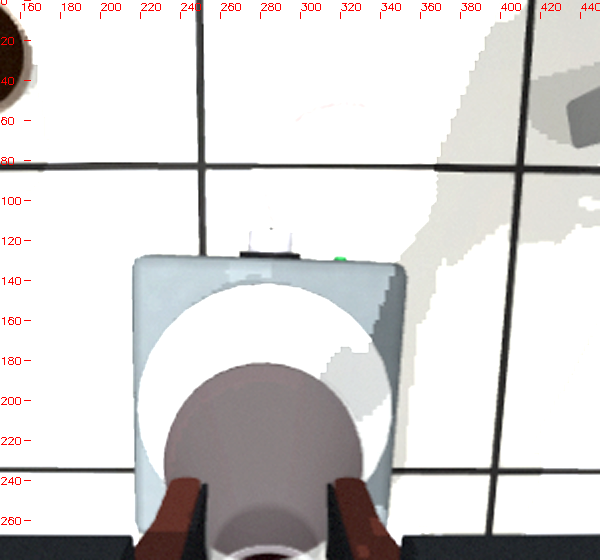

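View pics/t3.png

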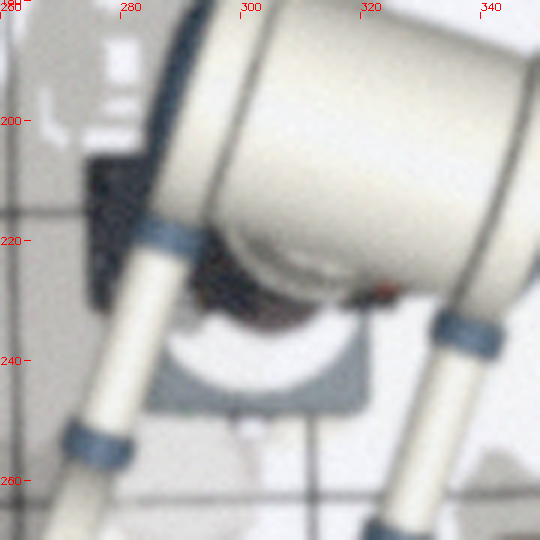

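Call:
arm_command --increments '[-0.05,-0.02,0.7,0,0,0,0,0,0.7,0,0,0,0,0,0.6,0,0,0,0,0,0.3,0,0,0,0,0,0.1,0,0,0,0,0,0,0,0,0,0,0,0,0,0,0]'

```text
t: 8.5
eef_pos: [0.5179, -0.1493, 0.1235]
orientation: [-3.141, 0.001, -3.141]
force: [-0.4, 0.3, -1.0]
gripper_width: 0.0294
```

```bash
python3 - <<'E'
from h import *
s=status.observe(); print(s["eef_pos"],s["force"]); p,d=imaging.read_camera("wrist"); crop(p,150,0,450,280,2,"pics/w4.png")
p,d=imaging.read_camera("scene"); crop(p,240,200,400,320,5,"pics/s4.png")
E
```

```text
[ 0.51792101 -0.14929976  0.1235468 ] [-0.35968021  0.3421431  -0.99440415]
```

View pics/w4.png

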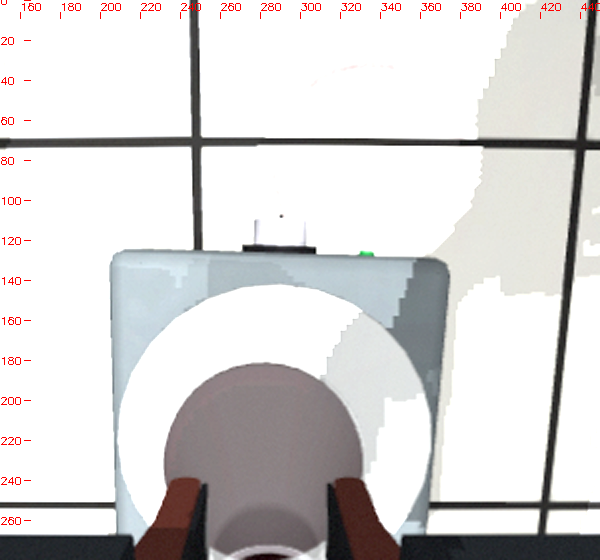

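View pics/s4.png

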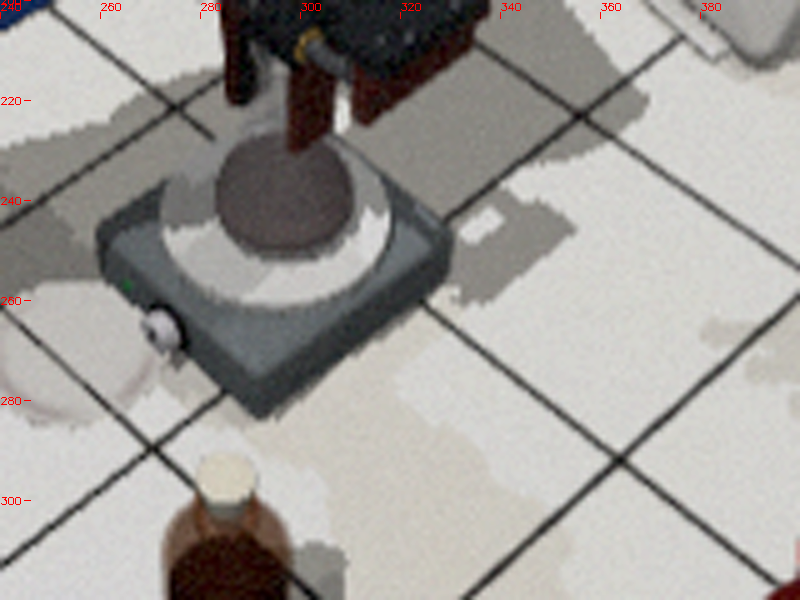

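```bash
python3 - <<'E'
from h import *
s=status.observe(); print(s["eef_pos"])
print("plate front edge",atz("wrist",(287,142.5),.055,s), "L,R",atz("wrist",(208.3,218),.055,s),atz("wrist",(366.5,218),.055,s))
zb=s["eef_pos"][2]-.0622
for h,r in ((.004,.034),(0,.0305)):print("flask",atz("wrist",(282,181.5),zb+h,s)+[r,0,0])
E
```

```text
[ 0.51796811 -0.1491865   0.12366056]
plate front edge [ 0.46269563 -0.14636109  0.055     ] L,R [ 0.51449394 -0.20104038  0.055     ] [ 0.51434312 -0.09067732  0.055     ]
flask [ 0.52098417 -0.14961189  0.06546056]
flask [ 0.51815423 -0.14962544  0.06146056]
```

Call:
arm_command --increments '[0.04,0.13,0.1,0,0,0,0,0,0.08,0,0,0,0,0,0.04,0,0,0,0,0,0,0,0,0,0,0,0,0,0,0]'

```text
t: 9.1
eef_pos: [0.5166, -0.1457, 0.1173]
orientation: [3.141, 0.0, -3.141]
force: [0.2, 1.4, 0.5]
gripper_width: 0.0297
```

```bash
python3 - <<'E'
from h import *
s=status.observe(); print(s["eef_pos"],s["force"]); p,d=imaging.read_camera("wrist"); crop(p,150,0,450,280,2,"pics/w5.png")
E
```

```text
[ 0.51659218 -0.14567149  0.11734017] [0.23470355 1.39199132 0.48964207]
```

View pics/w5.png

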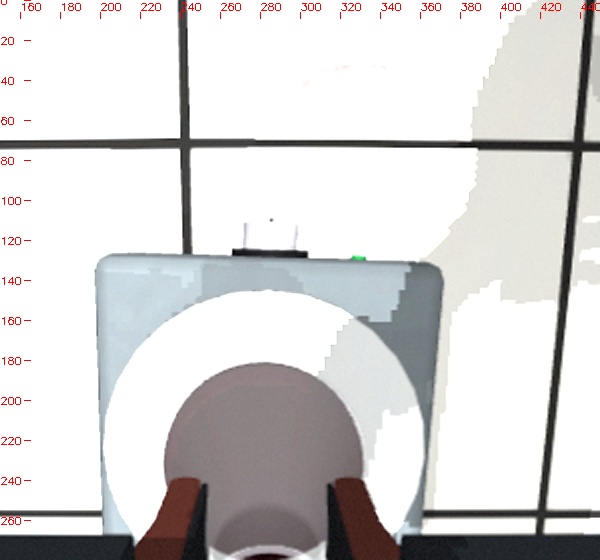

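Call:
arm_command --increments '[0,0,0.02,0,0,0,0,0,0,0,0,0]'

```text
t: 9.35
eef_pos: [0.5167, -0.146, 0.1172]
orientation: [-3.141, 0.001, -3.141]
force: [-0.5, 0.2, 3.5]
gripper_width: 0.0294
```

Call:
arm_command --increments '[0,0,0,0,0,0,0,0,0,0,0,0,0,0,0,0,0,0,0,0,0,0,0,0,0,0,0,0,0,0,0,0,0,0,0,0,0,0,0,0,0,0]' --fingers -1

```text
t: 10.05
eef_pos: [0.5165, -0.1458, 0.1166]
orientation: [-3.142, -0.0, -3.141]
force: [-0.2, -0.2, 0.8]
gripper_width: 0.0823
```

Call:
arm_command --increments '[0,0,-0.5,0,0,0,0,0,-1,0,0,0,0,0,-1,0,0,0,0,0,-1,0,0,0,0,0,-1,0,0,0,0,0,-0.5,0,0,0]'

```text
t: 10.65
eef_pos: [0.5171, -0.146, 0.2455]
orientation: [-3.14, 0.004, -3.141]
force: [0.8, 0.1, -0.5]
gripper_width: 0.0878
```

```bash
python3 - <<'E'
from h import *
s=status.observe(); print(s["eef_pos"],s["force"]); p,d=imaging.read_camera("wrist"); crop(p,150,50,450,280,2,"pics/w6.png")
E
```

```text
[ 0.51709752 -0.1460176   0.24546934] [ 0.77095461  0.12964833 -0.54574031]
```

View pics/w6.png

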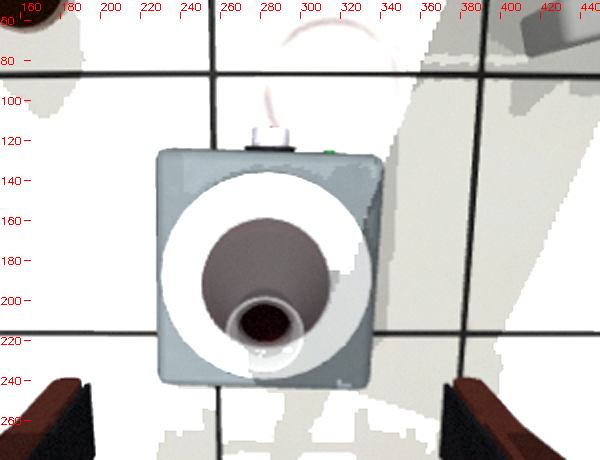

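```bash
python3 - <<'E'
from h import *
s=status.observe(); print(s["eef_pos"],s["orientation"])
C=lambda x,y:(150+x/2,50+y/2)
print("plate",atz("wrist",C(266,171),.055,s),atz("wrist",C(266,380),.055,s))
print("base front",atz("wrist",C(266,217),.055+.004,s),atz("wrist",C(266,217),.055,s))
print("mouth",atz("wrist",C(265,323),.16,s))
crop("pics/w6.png",120,120,440,400,2,"pics/w6b.png")
E
```

```text
[ 0.51738869 -0.14612584  0.24654008] [-3.1394641   0.00591851 -3.14091484]
plate [ 0.46274696 -0.14631961  0.055     ] [ 0.57374943 -0.14619673  0.055     ]
base front [ 0.48538111 -0.14628547  0.059     ] [ 0.4858003 -0.146294   0.055    ]
mouth [ 0.51415714 -0.14639971  0.16      ]
```

View pics/w6b.png

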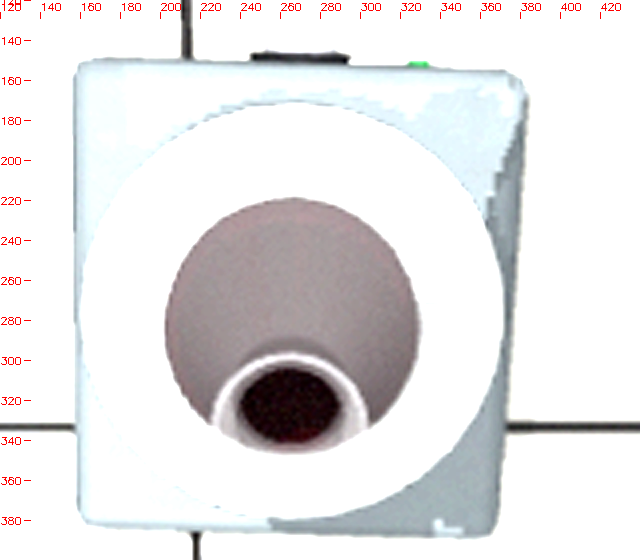

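Call:
arm_command --increments '[0.76,-0.66,0,0,0,0,0.76,-0.66,0,0,0,0,0.76,-0.66,0,0,0,0,0.76,-0.66,0,0,0,0,0.76,-0.66,0,0,0,0,0.76,-0.66,0,0,0,0,0.76,-0.66,0,0,0,0,0.76,-0.66,0,0,0,0]'

```text
t: 11.5
eef_pos: [0.3636, -0.2783, 0.2408]
orientation: [3.141, -0.001, -3.141]
force: [-0.1, 0.0, 0.2]
gripper_width: 0.0881
```

Call:
arm_command --increments '[0,0,0,0,0,0,0,0,0,0,0,0]'

```text
t: 11.7
eef_pos: [0.3645, -0.2779, 0.2411]
orientation: [3.141, -0.0, 3.141]
force: [0.4, 0.8, 0.3]
gripper_width: 0.0879
```

```bash
python3 - <<'E'
from h import *
s=status.observe(); print(s["eef_pos"],s["orientation"]); p,d=imaging.read_camera("wrist"); crop(p,130,50,430,280,2,"pics/w7.png")
E
```

```text
[ 0.36450596 -0.27785793  0.24112587] [ 3.14085043e+00 -1.75771800e-04  3.14105715e+00]
```

View pics/w7.png

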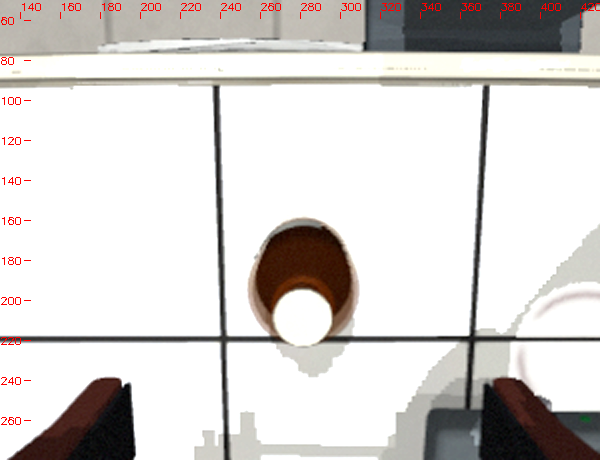

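```bash
python3 - <<'E'
from h import *
s=status.observe(); print(s["eef_pos"])
print(atz("wrist",(281.5,209),.141,s),atz("wrist",(281.7,195),.08,s),proj("wrist",(.364,-.278,.141),s), atz("wrist",(281.5,158.5),.01,s))
E
```

```text
[ 0.3648745  -0.27754512  0.24115987]
[ 0.36258473 -0.27835999  0.141     ] [ 0.36394022 -0.27838479  0.08      ] [281.957772   210.74630242] [ 0.33604869 -0.27882418  0.01      ]
```

Call:
arm_command --increments '[0.05,-0.02,0.9,0,0,0,0,0,1,0,0,0,0,0,1,0,0,0,0,0,1,0,0,0,0,0,1,0,0,0,0,0,1,0,0,0,0,0,0.6,0,0,0,0,0,0.35,0,0,0]'

```text
t: 12.55
eef_pos: [0.3634, -0.2774, 0.0688]
orientation: [3.14, -0.001, -3.14]
force: [-0.3, -0.2, 0.2]
gripper_width: 0.0879
```

Call:
arm_command --increments '[0,0,0,0,0,0,0,0,0,0,0,0,0,0,0,0,0,0,0,0,0,0,0,0,0,0,0,0,0,0,0,0,0,0,0,0,0,0,0,0,0,0]' --fingers 1

```text
t: 13.25
eef_pos: [0.3637, -0.2789, 0.0712]
orientation: [-3.14, 0.001, -3.141]
force: [-0.9, -0.8, 3.8]
gripper_width: 0.0522
```

Call:
arm_command --increments '[0,0,0,0,0,0,0,0,-0.4,0,0,0,0,0,-0.8,0,0,0,0,0,-1,0,0,0,0,0,-1,0,0,0,0,0,-1,0,0,0,0,0,-0.6,0,0,0]'

```text
t: 13.95
eef_pos: [0.3634, -0.2782, 0.1917]
orientation: [3.141, 0.0, -3.141]
force: [0.2, -0.7, -4.0]
gripper_width: 0.0524
```

```bash
python3 - <<'E'
from h import *
s=status.observe(); print(s["eef_pos"],s["gripper_width"],s["force"]); p,d=imaging.read_camera("scene"); crop(p,200,180,400,330,4,"pics/s8.png")
E
```

```text
[ 0.36335805 -0.27821599  0.19174722] 0.0523657997459429 [ 0.18900614 -0.65674419 -4.01683423]
```

View pics/s8.png

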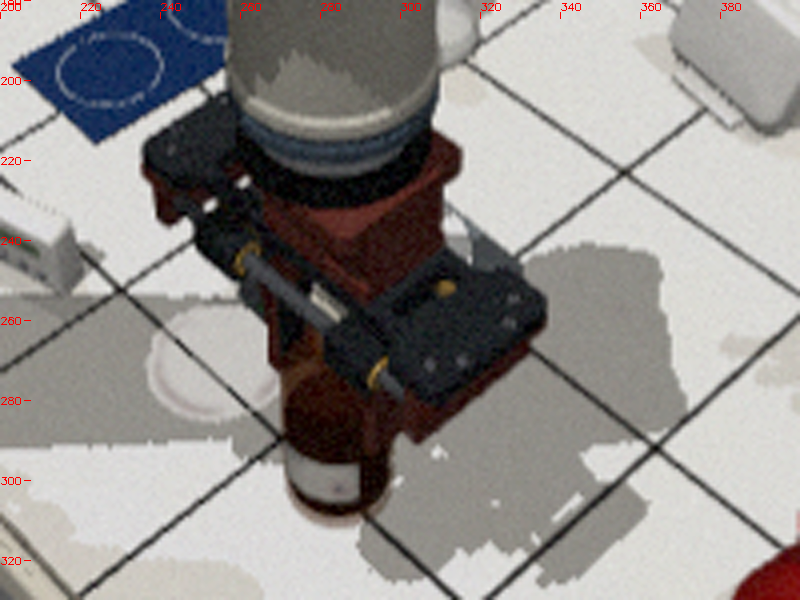

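Call:
arm_command --increments '[-0.2,0.5,-0.2,0,0,0,-0.3,0.9,0,0,0,0,-0.3,1,0,0,0,0,-0.3,1,0,0,0,0,-0.3,1,0,0,0,0,-0.3,1,0,0,0,0,-0.3,1,0,0,0,0,-0.3,1,0,0,0,0]'

```text
t: 14.8
eef_pos: [0.4202, -0.0913, 0.1935]
orientation: [3.14, -0.003, -3.141]
force: [-0.1, 0.2, -4.1]
gripper_width: 0.0524
```

Call:
arm_command --increments '[-0.42,1,0,0,0,0,-0.42,1,0,0,0,0,-0.42,1,0,0,0,0,-0.42,1,0,0,0,0,-0.42,1,0,0,0,0,-0.42,1,0,0,0,0,-0.42,1,0,0,0,0,-0.42,1,0,0,0,0]'

```text
t: 15.6
eef_pos: [0.5038, 0.1086, 0.1933]
orientation: [-3.141, -0.004, -3.14]
force: [0.6, -0.5, -4.5]
gripper_width: 0.0524
```

Call:
arm_command --increments '[-0.42,0.7,0,0,0,0,-0.2,0.3,0,0,0,0,0,0,0,0,0,0,0,0,0,0,0,0]'

```text
t: 16.0
eef_pos: [0.5195, 0.1313, 0.1946]
orientation: [-3.141, -0.002, -3.141]
force: [-0.4, 0.2, -3.9]
gripper_width: 0.0528
```

```bash
python3 - <<'E'
from h import *
s=status.observe(); print(s["eef_pos"],s["force"]); p,d=imaging.read_camera("wrist"); crop(p,130,50,430,280,2,"pics/w9.png")
for P in [(.525,.131,.003),(.489,.131,.003),(.525,.167,.003),(.525,.095,.003)]: q=proj("wrist",P,s);print((q-[130,50])*2)
E
```

```text
[0.51945832 0.13132951 0.1945988 ] [-0.44600971  0.20141937 -3.94524535]
[305.10918506 290.96039113]
[305.16797673 222.05590626]
[373.7396184  291.06228296]
[236.48394058 290.88370309]
```

View pics/w9.png

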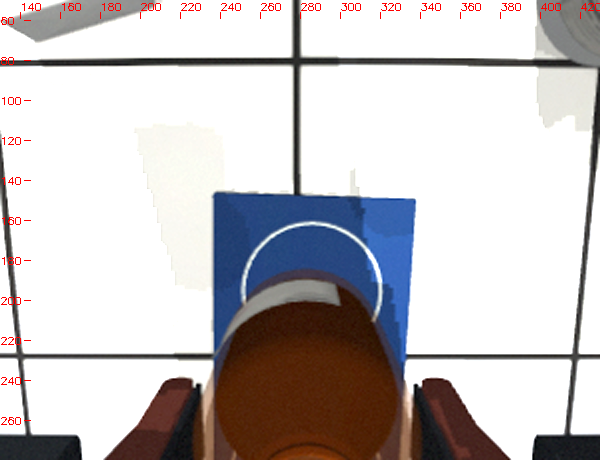

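Call:
arm_command --increments '[-0.12,0.07,0.5,0,0,0,-0.1,0.06,0.8,0,0,0,0,0,0.9,0,0,0,0,0,0.9,0,0,0,0,0,0.7,0,0,0,0,0,0.4,0,0,0,0,0,0,0,0,0,0,0,0,0,0,0]'

```text
t: 16.85
eef_pos: [0.5258, 0.1347, 0.0909]
orientation: [3.141, 0.001, -3.141]
force: [-0.3, 0.4, -3.3]
gripper_width: 0.0525
```

```bash
python3 - <<'E'
from h import *
s=status.observe(); print(s["eef_pos"],s["force"]); p,d=imaging.read_camera("wrist"); crop(p,130,50,430,280,2,"pics/w10.png")
for P in [(.525,.1345,.003),(.489,.1345,.003),(.525,.1705,.003),(.525,.0985,.003)]: q=proj("wrist",P,s);print((q-[130,50])*2)
p,d=imaging.read_camera("scene"); crop(p,180,130,300,250,5,"pics/s10.png")
E
```

```text
[0.52577669 0.13474655 0.09087853] [-0.31075015  0.44517865 -3.29147397]
[304.55215584 329.60940198]
[304.57083273 233.9117667 ]
[400.20150353 329.66574367]
[208.89592831 329.53831035]
```

View pics/w10.png

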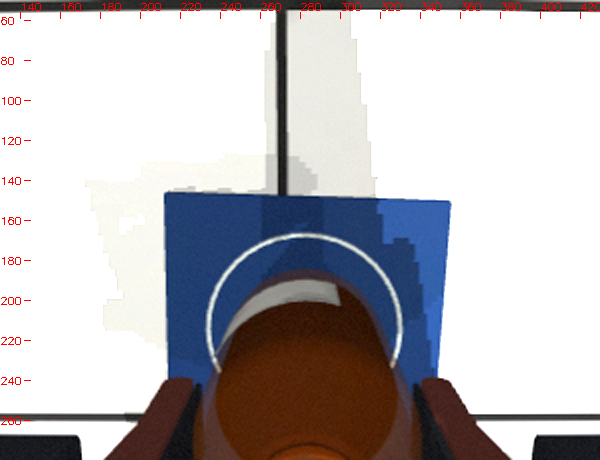

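View pics/s10.png

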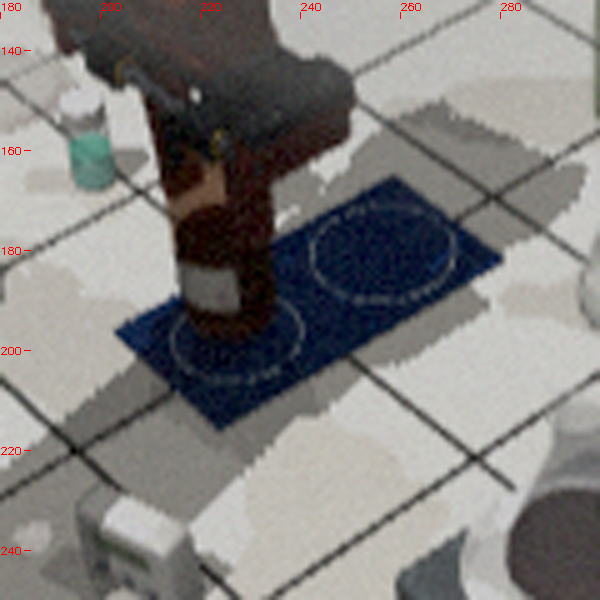

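Call:
arm_command --increments '[0.03,0,0.3,0,0,0,0,0,0.2,0,0,0,0,0,0.1,0,0,0,0,0,0.05,0,0,0,0,0,0,0,0,0,0,0,0,0,0,0]'

```text
t: 17.55
eef_pos: [0.5249, 0.1349, 0.0743]
orientation: [3.142, 0.0, -3.141]
force: [0.1, -0.6, -1.7]
gripper_width: 0.0529
```

Call:
arm_command --increments '[0,0,0.04,0,0,0,0,0,0,0,0,0]'

```text
t: 17.75
eef_pos: [0.5252, 0.1349, 0.0742]
orientation: [3.141, 0.001, -3.141]
force: [-1.3, -2.0, 3.4]
gripper_width: 0.0527
```

Contact made; release and lift.

Call:
arm_command --increments '[0,0,0,0,0,0,0,0,0,0,0,0,0,0,0,0,0,0,0,0,0,0,0,0,0,0,0,0,0,0,0,0,0,0,0,0]' --fingers -1

```text
t: 18.35
eef_pos: [0.5248, 0.135, 0.0731]
orientation: [3.142, -0.0, -3.141]
force: [-0.1, -0.8, -0.2]
gripper_width: 0.0879
```

Call:
arm_command --increments '[0,0,-0.6,0,0,0,0,0,-1,0,0,0,0,0,-1,0,0,0,0,0,-1,0,0,0,0,0,-1,0,0,0,0,0,-1,0,0,0,0,0,-1,0,0,0,0,0,-0.6,0,0,0]'

```text
t: 19.15
eef_pos: [0.5252, 0.135, 0.2571]
orientation: [3.141, 0.004, -3.141]
force: [-1.0, -0.0, 0.2]
gripper_width: 0.0877
```

```bash
python3 - <<'E'
from h import *
s=status.observe(); print(s["eef_pos"],s["gripper_width"]); p,d=imaging.read_camera("wrist"); cv2.imwrite("pics/w11.png",p); crop(p,130,50,430,280,2,"pics/w11c.png")
E
```

```text
[0.52515447 0.13500935 0.25710396] 0.08771310614453583
```

View pics/w11c.png

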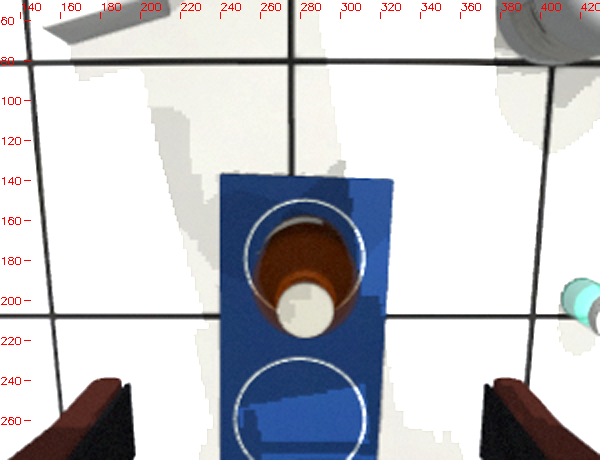

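```bash
python3 - <<'E'
from h import *
s=status.observe()
C=lambda x,y:(130+x/2,50+y/2)
print("front",atz("wrist",C(305,198),.003,s),atz("wrist",C(245,257),.003,s),atz("wrist",C(366,257),.003,s))
print("rear",atz("wrist",C(300,357),.003,s),atz("wrist",C(234,420),.003,s),atz("wrist",C(367,420),.003,s))
print("amber stopper",atz("wrist",C(305,309),.144,s))
print("vial cap-ish",atz("wrist",C(600,315),.06,s))
E
```

```text
front [0.4897106  0.13508284 0.003     ] [0.52550162 0.09834748 0.003     ] [0.5254289  0.17249839 0.003     ]
rear [0.58966669 0.13198276 0.003     ] [0.6327983  0.08887272 0.003     ] [0.63273878 0.17565416 0.003     ]
amber stopper [0.52403923 0.13513568 0.144     ]
vial cap-ish [0.5475999  0.29597005 0.06      ]
```

Call:
arm_command --increments '[0.72,0.7,0,0,0,0,0.72,0.7,0,0,0,0,0.72,0.7,0,0,0,0,0.72,0.7,0,0,0,0,0.72,0.7,0,0,0,0,0.72,0.7,0,0,0,0,0.72,0.7,0,0,0,0,0.72,0.7,0,0,0,0]'

```text
t: 20.0
eef_pos: [0.3798, 0.2754, 0.2535]
orientation: [3.141, 0.0, -3.141]
force: [-0.2, -0.1, -1.0]
gripper_width: 0.088
```

Call:
arm_command --increments '[0,0,0,0,0,0,0,0,0,0,0,0]'

```text
t: 20.2
eef_pos: [0.3807, 0.2749, 0.2535]
orientation: [-3.142, 0.001, -3.14]
force: [0.6, -0.8, -0.0]
gripper_width: 0.0876
```

```bash
python3 - <<'E'
from h import *
s=status.observe(); print(s["eef_pos"],s["gripper_width"]); p,d=imaging.read_camera("wrist"); cv2.imwrite("pics/w12.png",p); crop(p,130,50,430,280,2,"pics/w12c.png")
E
```

```text
[0.38066225 0.27485322 0.25349682] 0.0876209600684852
```

View pics/w12c.png

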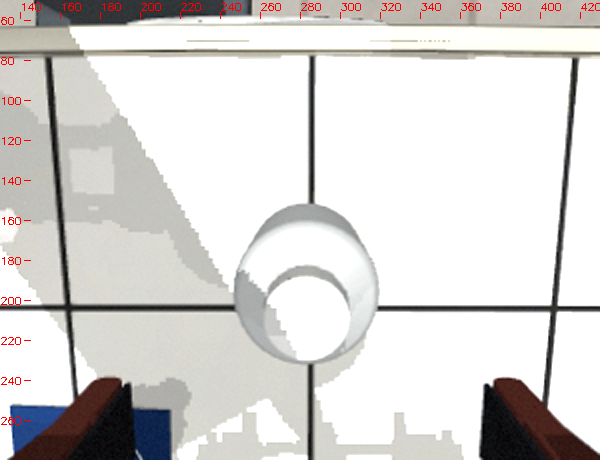

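```bash
python3 - <<'E'
from h import *
s=status.observe(); print(s["eef_pos"])
C=lambda x,y:(130+x/2,50+y/2)
print(atz("wrist",C(309,317),.154,s),atz("wrist",C(235,285),.1,s),atz("wrist",C(379,285),.1,s),proj("wrist",[.38,.2749,.154],s))
E
```

```text
[0.3810155  0.27451364 0.25333162]
[0.37818328 0.27595176 0.154     ] [0.37622927 0.24160745 0.1       ] [0.37613906 0.30884415 0.1       ] [283.15333013 210.74696592]
```

Call:
arm_command --increments '[0.06,0.02,0.9,0,0,0,0,0,1,0,0,0,0,0,1,0,0,0,0,0,1,0,0,0,0,0,1,0,0,0,0,0,1,0,0,0,0,0,0.6,0,0,0,0,0,0.37,0,0,0]'

```text
t: 21.05
eef_pos: [0.3793, 0.2745, 0.08]
orientation: [-3.14, -0.002, 3.141]
force: [-0.1, -0.7, -0.0]
gripper_width: 0.0882
```

Call:
arm_command --increments '[0,0,0,0,0,0,0,0,0,0,0,0,0,0,0,0,0,0,0,0,0,0,0,0,0,0,0,0,0,0,0,0,0,0,0,0]' --fingers 1

```text
t: 21.65
eef_pos: [0.3799, 0.2756, 0.0828]
orientation: [3.141, 0.002, -3.141]
force: [-0.3, -0.9, 5.7]
gripper_width: 0.068
```

Call:
arm_command --increments '[0,0,-0.4,0,0,0,0,0,-0.8,0,0,0,0,0,-1,0,0,0,0,0,-1,0,0,0,0,0,-1,0,0,0,0,0,-1,0,0,0,0,0,-0.8,0,0,0,0,0,-0.4,0,0,0]'

```text
t: 22.45
eef_pos: [0.3793, 0.2757, 0.2434]
orientation: [3.14, 0.001, -3.141]
force: [0.5, -0.1, -2.2]
gripper_width: 0.0671
```

```bash
python3 - <<'E'
from h import *
s=status.observe(); print(s["eef_pos"],s["gripper_width"],s["force"]); p,d=imaging.read_camera("scene"); crop(p,100,80,300,230,4,"pics/s13.png")
E
```

```text
[0.37933457 0.27565439 0.2433885 ] 0.0670682969567658 [ 0.54406794 -0.05027997 -2.18323368]
```

View pics/s13.png

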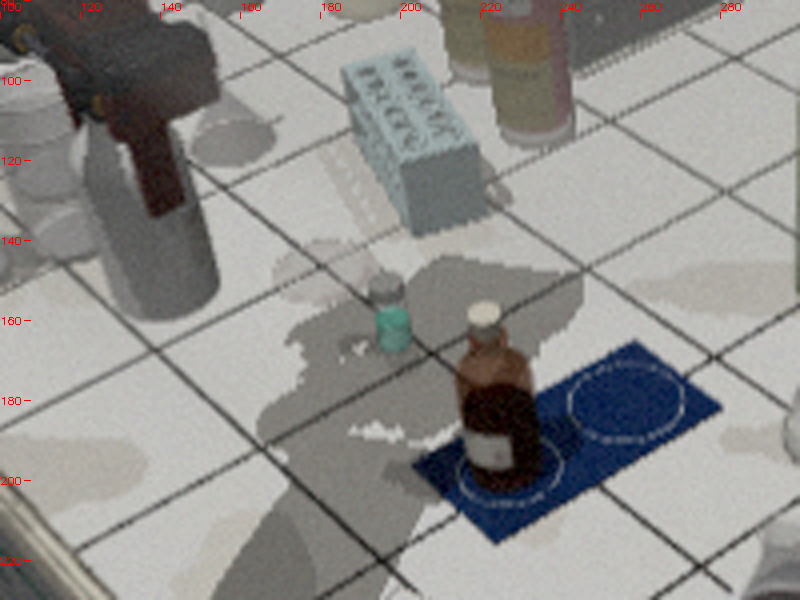

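Call:
arm_command --increments '[-0.6,0,0,0,0,0,-1,0,0,0,0,0,-1,0,0,0,0,0,-1,-0.2,0,0,0,0,-1,-0.3,0,0,0,0,-1,-0.3,0,0,0,0,-1,-0.4,0,0,0,0,-1,-0.5,0,0,0,0]'

```text
t: 23.3
eef_pos: [0.5698, 0.2328, 0.2394]
orientation: [-3.141, -0.003, -3.14]
force: [0.8, -1.1, -2.6]
gripper_width: 0.0681
```

Call:
arm_command --increments '[-1,-0.7,0,0,0,0,-0.8,-0.9,0,0,0,0,-0.5,-0.9,0,0,0,0,-0.2,-0.9,0,0,0,0,0,-0.6,0,0,0,0,0,0,0,0,0,0,0,0,0,0,0,0]'

```text
t: 24.0
eef_pos: [0.6314, 0.1335, 0.241]
orientation: [3.141, -0.001, -3.141]
force: [-0.6, -0.1, -2.2]
gripper_width: 0.0675
```

```bash
python3 - <<'E'
from h import *
s=status.observe(); print(s["eef_pos"],s["force"]); p,d=imaging.read_camera("wrist"); crop(p,130,20,430,280,2,"pics/w14.png")
for P in [(.6315,.1325,.003),(.5895,.1325,.003),(.6315,.1745,.003),(.6315,.0905,.003)]: q=proj("wrist",P,s);print((q-[130,20])*2)
E
```

```text
[0.63138837 0.13350199 0.24101326] [-0.60310696 -0.113717   -2.22913349]
[303.58486913 325.57652703]
[303.60800224 253.20617049]
[375.00369753 325.67605712]
[232.15637235 325.52763231]
```

View pics/w14.png

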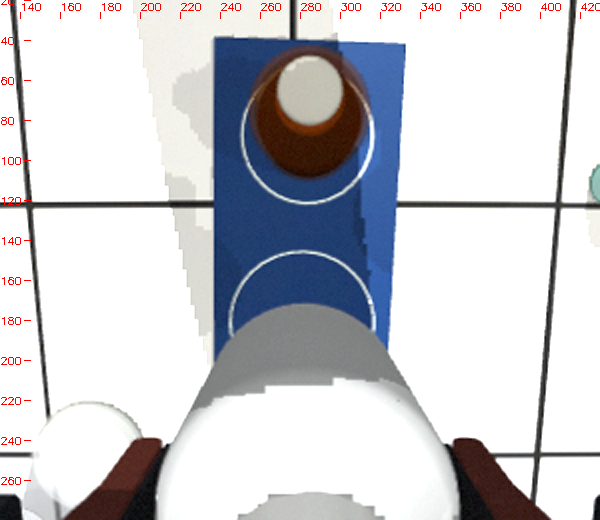

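Call:
arm_command --increments '[0.02,-0.05,0.5,0,0,0,0,0,0.8,0,0,0,0,0,1,0,0,0,0,0,1,0,0,0,0,0,1,0,0,0,0,0,0.8,0,0,0,0,0,0.3,0,0,0,0,0,0,0,0,0]'

```text
t: 24.85
eef_pos: [0.6301, 0.1323, 0.1043]
orientation: [-3.141, -0.003, -3.14]
force: [0.1, -0.1, -2.2]
gripper_width: 0.0677
```

```bash
python3 - <<'E'
from h import *
s=status.observe(); print(s["eef_pos"],s["force"]); p,d=imaging.read_camera("wrist"); crop(p,130,20,430,280,2,"pics/w15.png")
for P in [(.6315,.132,.003),(.5895,.132,.003),(.6315,.174,.003),(.6315,.090,.003)]: q=proj("wrist",P,s);print((q-[130,20])*2)
E
```

```text
[0.6301411  0.13227405 0.10432521] [ 0.10806985 -0.08600135 -2.24490375]
[304.68331734 387.01552206]
[304.85852539 280.42424261]
[410.67459707 387.23253444]
[198.68934201 386.78564054]
```

View pics/w15.png

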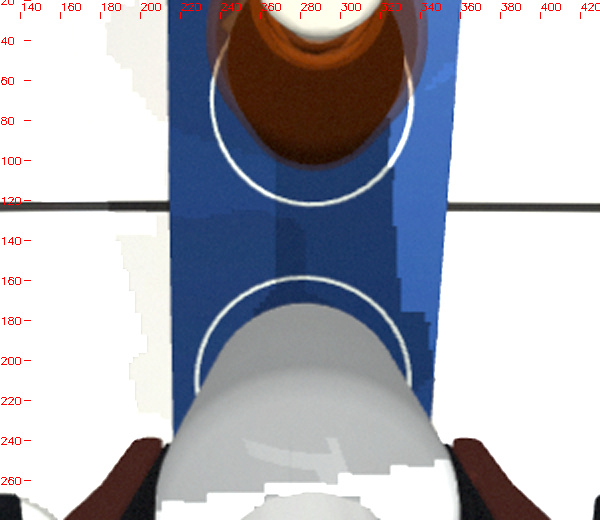

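Call:
arm_command --increments '[0,-0.03,0.3,0,0,0,0,0,0.25,0,0,0,0,0,0.12,0,0,0,0,0,0.05,0,0,0,0,0,0,0,0,0,0,0,0,0,0,0]'

```text
t: 25.5
eef_pos: [0.6315, 0.131, 0.0887]
orientation: [3.141, 0.0, -3.141]
force: [0.2, 0.3, -2.3]
gripper_width: 0.0676
```

Call:
arm_command --increments '[0,0,0.08,0,0,0,0,0,0.04,0,0,0,0,0,0,0,0,0]'

```text
t: 25.8
eef_pos: [0.6315, 0.131, 0.0859]
orientation: [3.141, 0.001, -3.141]
force: [-0.6, 0.2, 0.4]
gripper_width: 0.0681
```

Call:
arm_command --increments '[0,0,0.02,0,0,0,0,0,0,0,0,0]'

```text
t: 26.0
eef_pos: [0.6317, 0.131, 0.0859]
orientation: [3.141, 0.001, -3.141]
force: [-0.2, -0.8, 3.1]
gripper_width: 0.0676
```

Call:
arm_command --increments '[0,0,0,0,0,0,0,0,0,0,0,0,0,0,0,0,0,0,0,0,0,0,0,0,0,0,0,0,0,0]' --fingers -1

```text
t: 26.5
eef_pos: [0.6313, 0.131, 0.0846]
orientation: [3.142, -0.0, -3.141]
force: [-0.4, 0.2, -0.0]
gripper_width: 0.0878
```

Call:
arm_command --increments '[0,0,-0.4,0,0,0,0,0,-1,0,0,0,0,0,-1,0,0,0,0,0,-1,0,0,0,0,0,-1,0,0,0,0,0,-1,0,0,0,0,0,-1,0,0,0,0,0,-0.6,0,0,0]'

```text
t: 27.3
eef_pos: [0.6316, 0.1311, 0.2636]
orientation: [3.141, 0.004, -3.141]
force: [-0.2, 0.3, 0.0]
gripper_width: 0.0878
```

```bash
python3 - <<'E'
from h import *
s=status.observe(); print(s["eef_pos"],s["force"],s["gripper_width"]); p,d=imaging.read_camera("wrist"); crop(p,130,20,430,280,2,"pics/w16.png")
C=lambda x,y:(130+x/2,20+y/2)
E
```

```text
[0.63158661 0.1310855  0.26362642] [-0.1580868   0.27381687  0.03658058] 0.08777496337433403
```

View pics/w16.png

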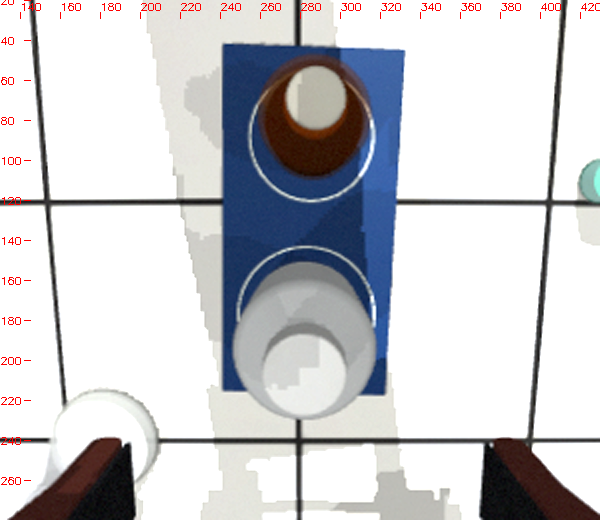

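Call:
arm_command --increments '[0.4,0.8,0,0,0,0,0.4,0.87,0,0,0,0,0.4,0.87,0,0,0,0,0.4,0.87,0,0,0,0,0.4,0.87,0.3,0,0,0,0.4,0.87,0.8,0,0,0,0.4,0.87,1,0,0,0,0.4,0.87,1,0,0,0]'

```text
t: 28.15
eef_pos: [0.5507, 0.3041, 0.1819]
orientation: [3.141, 0.001, -3.141]
force: [-0.1, -0.3, -1.0]
gripper_width: 0.0876
```

Call:
arm_command --increments '[0,0,0,0,0,0,0,0,0,0,0,0]'

```text
t: 28.35
eef_pos: [0.5508, 0.3031, 0.1821]
orientation: [-3.141, -0.001, -3.14]
force: [0.1, 0.1, 0.7]
gripper_width: 0.0881
```

```bash
python3 - <<'E'
from h import *
s=status.observe(); print(s["eef_pos"],s["orientation"]); p,d=imaging.read_camera("wrist"); crop(p,200,110,360,250,4,"pics/w17.png");cv2.imwrite("pics/w17f.png",p)
print(proj("wrist",(.549,.3045,.06),s))
E
```

```text
[0.55083866 0.30313377 0.18208206] [-3.14059664e+00 -9.18574466e-04 -3.13986970e+00]
[284.42531085 203.38098023]
```

View pics/w17.png

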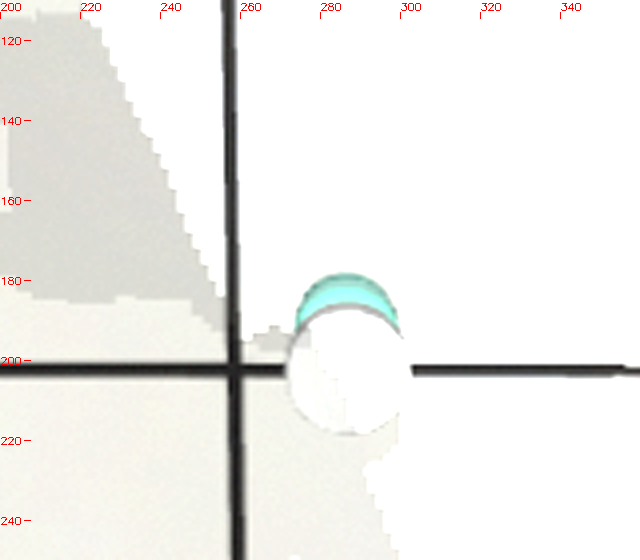

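View pics/w17f.png

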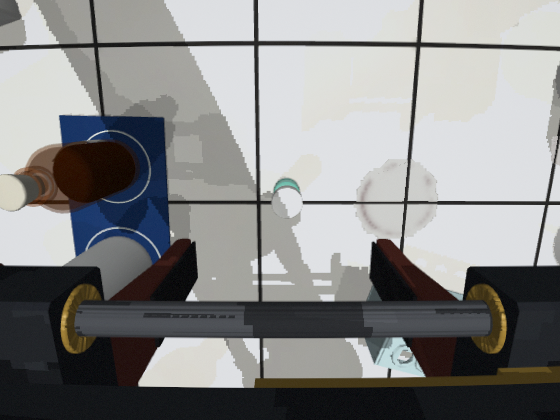

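Call:
arm_command --increments '[0.09,0.12,0.9,0,0,0,0,0,1,0,0,0,0,0,1,0,0,0,0,0,1,0,0,0,0,0,1,0,0,0,0,0,0.8,0,0,0,0,0,0.5,0,0,0,0,0,0.25,0,0,0]'

```text
t: 29.2
eef_pos: [0.5496, 0.3055, 0.0212]
orientation: [-3.142, 0.0, 3.141]
force: [0.2, -0.2, 0.0]
gripper_width: 0.0878
```

Call:
arm_command --increments '[0,0,0,0,0,0,0,0,0,0,0,0,0,0,0,0,0,0,0,0,0,0,0,0,0,0,0,0,0,0,0,0,0,0,0,0,0,0,0,0,0,0,0,0,0,0,0,0]' --fingers 1

```text
t: 30.0
eef_pos: [0.5489, 0.3062, 0.0211]
orientation: [-3.142, -0.0, -3.141]
force: [-0.7, -0.1, -0.4]
gripper_width: 0.0271
```

Call:
arm_command --increments '[0,0,0,0,0,0,0,0,0,0,0,0]'

```text
t: 30.2
eef_pos: [0.5489, 0.3062, 0.0211]
orientation: [3.142, -0.0, -3.141]
force: [-0.7, 0.1, 0.2]
gripper_width: 0.0267
```

Call:
arm_command --increments '[0,0,-0.6,0,0,0,0,0,-1,0,0,0,0,0,-1,0,0,0,0,0,-1,0,0,0,0,0,-1,0,0,0,0,0,-1,0,0,0,0,0,-1,0,0,0,0,0,-1,0,0,0]'

```text
t: 31.0
eef_pos: [0.5488, 0.3062, 0.2136]
orientation: [3.141, 0.001, -3.141]
force: [0.0, -1.5, -0.0]
gripper_width: 0.0265
```

Call:
arm_command --increments '[0.09,-0.7,-0.2,0,0,0,0.09,-1,0,0,0,0,0.09,-1,0,0,0,0,0.09,-1,0,0,0,0,0.09,-1,0,0,0,0,0.09,-1,0,0,0,0,0.09,-1,0,0,0,0,0.09,-1,0,0,0,0]'

```text
t: 31.8
eef_pos: [0.5302, 0.1117, 0.2157]
orientation: [-3.141, -0.001, -3.141]
force: [-0.2, -0.2, -0.2]
gripper_width: 0.0267
```

Call:
arm_command --increments '[0.09,-1,0,0,0,0,0.09,-1,0,0,0,0,0.09,-1,0,0,0,0,0.09,-1,0,0,0,0,0,-0.8,0,0,0,0,0,0,0,0,0,0,0,0,0,0,0,0]'

```text
t: 32.5
eef_pos: [0.5216, -0.0068, 0.2158]
orientation: [3.141, -0.001, 3.141]
force: [0.3, 0.4, -0.5]
gripper_width: 0.0267
```

```bash
python3 - <<'E'
from h import *
s=status.observe(); print(s["eef_pos"],s["force"],s["gripper_width"]); p,d=imaging.read_camera("wrist"); crop(p,0,0,560,420,1,"pics/w18.png")
q,d=imaging.read_camera("scene"); cv2.imwrite("pics/s18.png",q)
for P in [(.5255,.1354,.003),(.518,-.146,.055),(.6317,.132,.003)]: print(proj("wrist",P,s))
E
```

```text
[ 0.52162487 -0.00682494  0.21581355] [ 0.25999612  0.36477232 -0.48832195] 0.02668140092721072
[410.38512021 189.97390361]
[138.08762295 192.56572357]
[399.36942022 277.7778563 ]
```

View pics/w18.png

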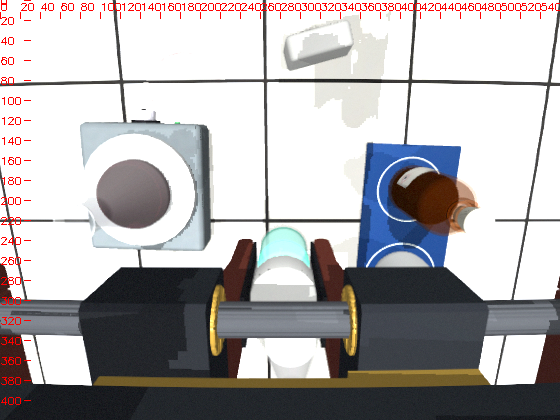

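View pics/s18.png

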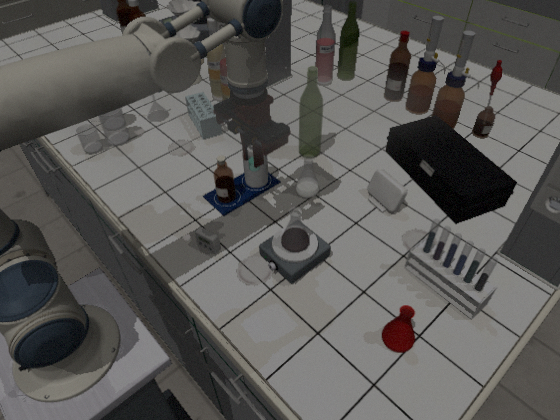

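Call:
arm_command --increments '[0,0.06,0.7,0,0,0,0,0,1,0,0,0,0,0,1,0,0,0,0,0,1,0,0,0,0,0,1,0,0,0,0,0,1,0,0,0,0,0,0.8,0,0,0,0,0,0.5,0,0,0]'

```text
t: 33.4
eef_pos: [0.5212, -0.0038, 0.0391]
orientation: [3.141, -0.003, -3.139]
force: [0.6, -0.0, -0.1]
gripper_width: 0.0268
```

Call:
arm_command --increments '[0,0,0.3,0,0,0,0,0,0.2,0,0,0,0,0,0,0,0,0,0,0,0,0,0,0]'

```text
t: 33.8
eef_pos: [0.5228, -0.0048, 0.0296]
orientation: [-3.142, 0.001, -3.141]
force: [0.2, -0.3, -0.1]
gripper_width: 0.0268
```

Call:
arm_command --increments '[0.03,-0.02,0.15,0,0,0,0,0,0.1,0,0,0,0,0,0.06,0,0,0,0,0,0,0,0,0,0,0,0,0,0,0]'

```text
t: 34.3
eef_pos: [0.5215, -0.0054, 0.0211]
orientation: [-3.142, 0.0, -3.141]
force: [-1.0, 0.1, 1.1]
gripper_width: 0.0261
```

Call:
arm_command --increments '[0,0,0,0,0,0,0,0,0,0,0,0,0,0,0,0,0,0,0,0,0,0,0,0,0,0,0,0,0,0,0,0,0,0,0,0,0,0,0,0,0,0]' --fingers -1

```text
t: 35.0
eef_pos: [0.5214, -0.0053, 0.0209]
orientation: [-3.142, 0.0, -3.141]
force: [-0.7, 0.5, 0.1]
gripper_width: 0.0789
```

Call:
arm_command --increments '[0,0,-0.4,0,0,0,0,0,-1,0,0,0,0,0,-1,0,0,0,0,0,-1,0,0,0,0,0,-1,0,0,0,0,0,-1,0,0,0,0,0,-1,0,0,0,0,0,-1,0,0,0]'

```text
t: 35.8
eef_pos: [0.5213, -0.0053, 0.2079]
orientation: [-3.142, 0.001, -3.141]
force: [0.9, -0.1, -0.3]
gripper_width: 0.0878
```

Call:
arm_command --increments '[0.5,0,-1,0,0,0,1,0,-0.5,0,0,0,0.5,0,-0.5,0,0,0,0,0,0,0,0,0]'

```text
t: 36.2
eef_pos: [0.4712, -0.0054, 0.2591]
orientation: [-3.141, 0.005, -3.141]
force: [0.5, -0.7, 0.4]
gripper_width: 0.0883
```

```bash
python3 - <<'E'
from h import *
s=status.observe(); print(s["eef_pos"],s["force"],s["gripper_width"]); p,d=imaging.read_camera("wrist"); cv2.imwrite("pics/w19.png",p)
q,d=imaging.read_camera("scene"); crop(q,160,100,360,250,4,"pics/s19.png")
q,d=imaging.read_camera("top"); cv2.imwrite("pics/t19.png",q)
for P in [(.5255,.1354,.003),(.518,-.146,.055),(.6317,.132,.003),(.5218,-.0053,.06),(.5218,-.0053,0)]: print(proj("wrist",P,s),proj("scene",P),proj("top",P))
E
```

```text
[ 0.47121826 -0.00537076  0.25907957] [ 0.48724003 -0.74081665  0.41285606] 0.08826248907534467
[393.67413152 221.61337164] [226.16289744 196.26181916] [209.22603747 227.90899276]
[157.15876916 227.99413677] [293.93700019 241.45107205] [301.02820732 226.56851593]
[384.50027713 297.08451109] [255.66212565 179.40331833] [210.15424382 194.18939558]
[282.84891635 232.89662786] [256.53891833 208.58234989] [253.98412982 226.19764057]
[282.89556575 218.07627932] [257.79923977 224.47193588] [254.58531788 228.16562487]
```

View pics/w19.png

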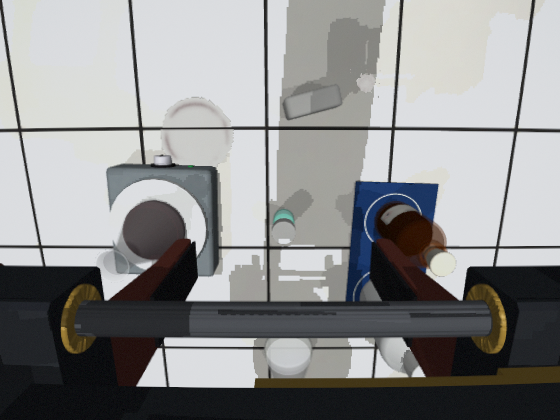

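View pics/s19.png

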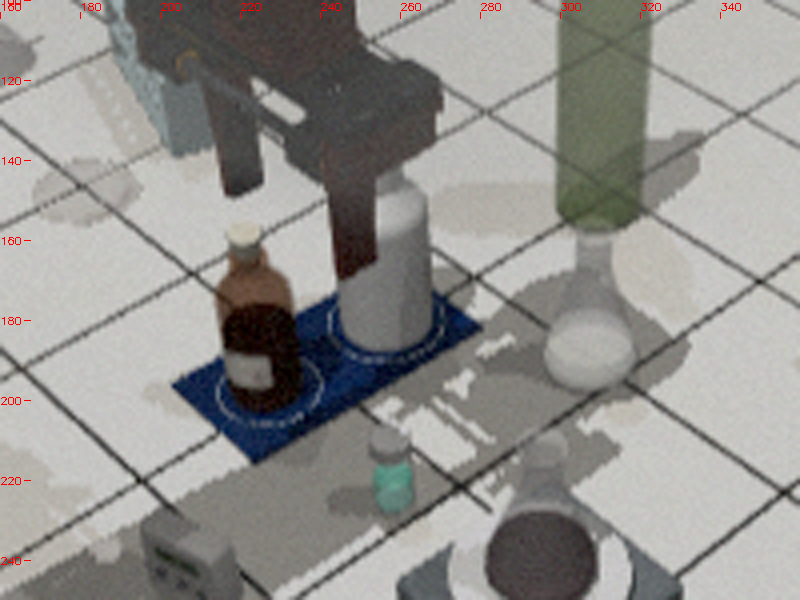

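View pics/t19.png

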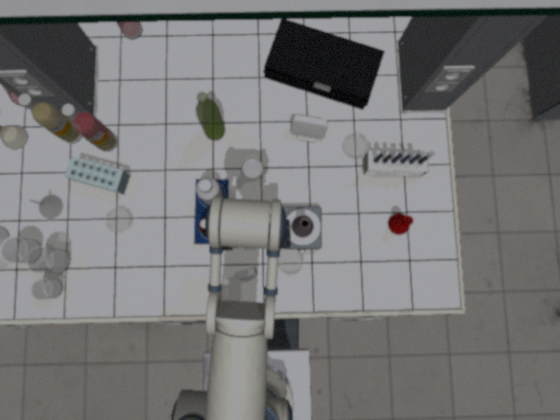

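```bash
python3 - <<'E'
from h import *
p=cv2.imread("pics/w19.png"); crop(p,90,150,240,290,5,"pics/w19c.png")
q=cv2.imread("pics/t19.png"); crop(q,270,190,340,260,8,"pics/t19c.png")
E
```

```text
(no output)
```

View pics/w19c.png

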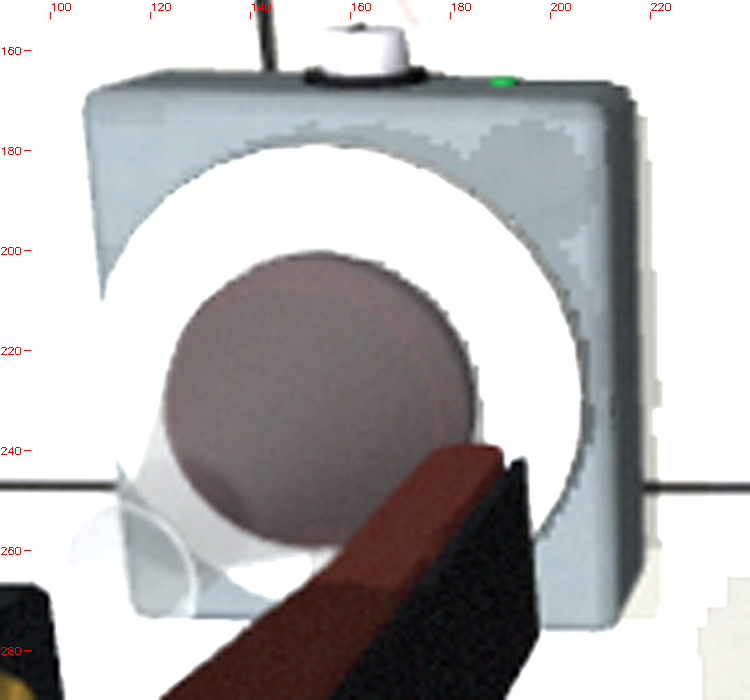

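View pics/t19c.png

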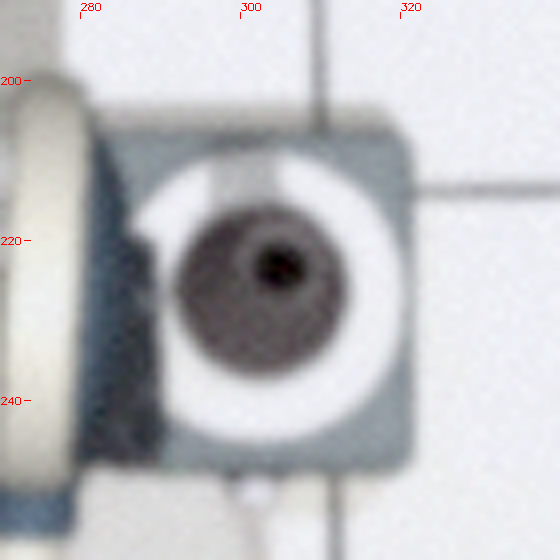

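```bash
python3 -c "
from cell import ticket,status
print(status.observe()['t']); print(ticket.hand_in())"
```

```text
36.35
the job is handed in; nothing more can be done
None
```

I placed all four items in the order you listed and handed the job in at about 36 s of the 118 s allowed; the hand-in reports no verdict.

- **Flask:** the grey flask stands on the stirrer plate. The last overhead view puts it within about 1.5 mm of the centre, towards the back.
- **Amber bottle:** it stands in the front ring, about 1.5 mm off centre in the wrist camera view.
- **Rinse bottle:** it stands in the rear ring. I checked it left to right and it is under 1 mm off; front to back I only have the arm's release position to go on.
- **Vial:** I released it at (0.521, -0.005) m, with the midpoint measured at (0.522, -0.005) m.
- **Bystanders:** I did not touch the pale flask, the timer or the red flask, and they appear unmoved.

In the last pictures everything stood upright, with the gripper open and clear. During the moves I checked, the wrist force stayed under about 6 N.

One disagreement: the fixed cameras put the plate and rings about 3–4 mm further right than the wrist camera did. I placed everything by the wrist camera, where both the item and its target show together.

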